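# Put the cleared-up labware back where each kind belongs

### The job

Clear the row of things on the lab bench: stand the large reagent bottle in the larger bay of the bottle crate and the small one in the smaller bay, put both rubber stoppers in the nearly square shallow tray, side by side on its floor, and lay the wooden test-tube holder flat along the middle of the long narrow tray. The bottles are glass and full: keep them upright and set them down, do not drop them. Leave the beaker and the mortar where they stand.

Things in the scene. Friction and masses are not known exactly. Their poses are not given: they have to be found in the camera images.
- bottle_large_mid (a point): Centre, half-way up, of the large reagent bottle: amber glass, paper label, white screw cap, standing upright (z up its axis). Body 56 mm across, 90 mm high in all; the cap is the top 24 mm and 40 mm across. About 130 g.
- bottle_small_mid (a point): Centre, half-way up, of the small reagent bottle, the same make: body 44 mm across, 74 mm high in all; the cap is the top 22 mm and 32 mm across. About 80 g.
- stopper_large_mid (a point): Centre, half-way up, of the large black rubber stopper, a solid tapered plug standing on its narrow end: 36 mm high, 37 mm across at the foot, 42 mm at the top. z up its axis.
- stopper_small_mid (a point): Centre, half-way up, of the small black rubber stopper, likewise: 36 mm high, 25 mm across at the foot, 29 mm at the top.
- tube_holder_mid (a point): Centre, half-way up, of the wooden test-tube holder, a rigid clothes-peg-like tong lying flat on the surface: 140 mm long along its x axis, 20 mm high (z up), 18 mm wide (y) at the middle, 29 mm wide over the jaws in the last 26 mm at its +x end. About 50 g.
- bottle_crate: Bottle crate, white plastic, fixed to the bench: 94 mm (its x) by 165 mm (its y), open at the top, all walls 35 mm high and 5 mm thick, floor 4 mm thick. One wall across divides it into two bays: the larger, 84 by 84 mm inside, centred at y = -35.5 mm, and the smaller, 84 (x) by 66 mm (y) inside, centred at y = +44.5 mm (both at x = 0). Origin: centre of the underside, on the bench; z up.
- square_tray: Stopper tray, white plastic, fixed to the bench: shallow, nearly square, 110 mm (its x) by 130 mm (its y) outside, rim 12 mm above the bench, walls and floor 5 mm thick. Origin: centre of the underside; z up.
- long_tray: Tool tray, white plastic, fixed to the bench: shallow, long and narrow, 80 mm (its x) by 200 mm (its y) outside, rim 12 mm above the bench, walls and floor 5 mm thick. Origin: centre of the underside; z up.
- beaker: Empty glass beaker, loose, 52 mm across, 55 mm high, not part of the job. Origin: centre of the underside; z up.
- mortar: White porcelain mortar (a small thick bowl), loose, 76 mm across, 45 mm high, not part of the job. Origin: centre of the underside; z up.

How it is judged:
At the end, for the whole second after the job is handed in: Large bottle upright (within 7 degrees) on the floor of the larger bay, small bottle in the smaller bay; both stoppers on the square tray's floor, standing or lying; tube holder flat on the long tray's floor, centre within 28 mm across and 30 mm along of its middle; all at rest (x of bottle_large_mid in the frame of bottle_crate between -0.018 and 0.018 m and y of bottle_large_mid in the frame of bottle_crate between -0.0535 and -0.0175 m and z of bottle_large_mid in the frame of bottle_crate between 0.04 and 0.056 m and angle between each of bottle_large_mid, bottle_small_mid's own z axis and vertical below 0.12 rad and linear speed of each of bottle_large, bottle_small, stopper_large, stopper_small, tube_holder below 0.02 m/s and angular speed of each of bottle_large, bottle_small, stopper_large, stopper_small, tube_holder below 0.3 rad/s and x of bottle_small_mid in the frame of bottle_crate between -0.024 and 0.024 m and y of bottle_small_mid in the frame of bottle_crate between 0.0305 and 0.0585 m and z of bottle_small_mid in the frame of bottle_crate between 0.033 and 0.048 m and x of stopper_large_mid in the frame of square_tray between -0.037 and 0.037 m and y of stopper_large_mid in the frame of square_tray between -0.047 and 0.047 m and z of stopper_large_mid in the frame of square_tray between 0.012 and 0.03 m and x of stopper_small_mid in the frame of square_tray between -0.04 and 0.04 m and y of stopper_small_mid in the frame of square_tray between -0.05 and 0.05 m and z of stopper_small_mid in the frame of square_tray between 0.01 and 0.03 m and x of tube_holder_mid in the frame of long_tray between -0.028 and 0.028 m and y of tube_holder_mid in the frame of long_tray between -0.03 and 0.03 m and z of tube_holder_mid in the frame of long_tray between 0.006 and 0.022 m and angle between tube_holder_mid's own x axis and vertical between 1.47 and 1.67 rad); the robot touches nothing.
It fails at once if the large glass bottle is dropped (let go more than about 35 mm above where it would stand) (contact force between bottle_large and the fingers below 0.02 N and height (world z) of bottle_large_mid above 0.085 m).
It fails at once if the small glass bottle is dropped (let go more than about 35 mm above where it would stand) (contact force between bottle_small and the fingers below 0.02 N and height (world z) of bottle_small_mid above 0.077 m).
It fails at once if a bottle is tipped by more than 40 degrees (angle between any of bottle_large_mid, bottle_small_mid's own z axis and vertical above 0.7 rad).
It fails at once if the beaker is pushed more than 30 mm or tipped over (distance of beaker from where it was at the start of the episode above 0.03 m or angle between beaker's own z axis and vertical above 0.5 rad).
It fails at once if the mortar is pushed more than 30 mm or tipped over (distance of mortar from where it was at the start of the episode above 0.03 m or angle between mortar's own z axis and vertical above 0.5 rad).
It also fails if it takes over 128 s, if anything falls off the work surface, if the arm or the gripper's body presses on something with over 40 N, if the wrist force passes 120 N, or if a joint passes its speed limit or range.

### The arm

A 6-joint arm with a two-finger parallel gripper is mounted at the origin on the work surface. World frame = base frame: x ahead of the robot, y to its left, z up, the work surface at z = 0. Lengths are in m, angles in rad, forces in N, time in s.
With the tool pointing down it reaches from about 0.375 to 0.9 m from the base axis. Payload 3.1 kg.
Tool frame: the origin (TCP) lies at the very end of the fingers, on their centre line; the grasp point (between the pads) lies 19 mm behind it; z points along the fingers, y is the line along which they close (so a half turn about z gives the same grasp; the last joint's range is limited). The gripper opens to 85 mm and grips with 20 to 120 N. Pads are 22 mm wide; open, the fingers measure 114 mm over their backs; the gripper's body (76 mm by 85 mm) begins 54 mm behind the grasp point. The pads swing forward as they close: fully open they stand 13 mm farther back than shut.
Start: joints at [-1.506, 0.527, 1.433, -0, 1.181, -0.178], TCP at [0.15, -0.607, 0.231] pointing down, gripper open.
Joint ranges: [-3.08, 3.08], [-0.75, 2.2], [0.22, 2.44], [-1.43, 4.57], [0, 2.65], [-2.85, 2.85]. Speed limits (rad/s): [2.79, 2.79, 3.14, 3.14, 3.14, 3.14].

### API

Orientations are given as a 3x3 rotation matrix whose columns are the frame's x, y, z axes.
In Python, from plant import * gives the robot as it stands. The module is installed in compiled form; this text tells all that it offers.
- The arm moves only by the shell command python3 -m handwheel 'ROWS' [FORCE]. ROWS is JSON, a list of rows, each a list of 3 entries, a list of its own where there are three numbers: the shift along the tool's x, y, z in cm, then the turn about the tool's z in degrees, then the opening, from 0 (shut) to 1 (fully open). A call has 1 to 12 rows; each row shifts and turns the commanded pose from where the row before left it, along the tool's axes as they then stand; what a row does not reach is not made up. A row lasts 1/12 s, in which the tool goes at most 41.7 mm and 7.16 degrees, less where a joint would pass 70% of its speed; a pose out of reach is approached as far as the arm can. A call is refused whole if a number of a shift passes 4.17 or a number of a turn 7.16, either way. A call with a gripper value outside its range is refused whole. The fingers move at their own pace and stop on an object; FORCE is the grip in N (left out, the last holds). Time passes only in rows, so rows that do not move let the fingers close. It gives the time, the measured TCP pose, the force, the opening and the grip force at its end, in the units of the state.
- get_state(): the state, without advancing time (a new reading comes with each control period).
- camera(name): name is "side" or "top" or "wrist"; returns (picture, depth): 384x512x3 uint8, blue, green, red; 384x512 float32, m along the optical axis (not along the pixel's ray), 0 where there is no reading.
- get_calibration(name): a dict with "fx", "fy", "cx", "cy" (pixels), "dist" ([k1, k2, p1, p2, k3] as OpenCV has them; the pictures are not rectified), "pose" (4x4, takes a point from camera to world coordinates); the wrist camera has in their place "mount" (4x4, takes a point from camera to tool coordinates, whose origin is the TCP and whose axes are the flange's). Camera axes: x right, y down, z forward; pixel columns grow to the right and rows downward; lengths in m; the calibration is good to about 2 mm. A picture is of the moment at which its call begins: read the wrist's pose just before it. get_calibration takes no time and is no camera call.
- hand_in(): hands the job in; it is judged then, once.
The state is a dict: "clock": time; "q": joint angles; "joint_vel": joint speeds; "joint_efforts": joint torques, N m; "tcp_pos": TCP position; "orientation": TCP orientation; "ft_force": force on the tool from outside, world axes, zero at the start; "moment": the same for the moment, N m; "grip_width": opening from 0.0 (shut) to 1.0 (fully open); "grip_force": force on a finger pad.
Only numpy, scipy, OpenCV 4.12 (cv2) and the standard library are available. Lean on these libraries where they do the work, as an engineer would, in place of code of your own. Each camera call takes 0.05 s, during which the arm holds its last target. There are 200 camera calls.

## Working session

There is one attempt and no reset: what is moved stays moved. The work goes in short steps, Python scripts to look and compute and a shell command to move; the robot and the scene stay as the last step left them, time stands still between calls to the robot, and variables do not carry over. Pictures are saved under pics/ and viewed, at most 14 in all, crops included, and the job is handed in when it is done.

```bash
mkdir -p pics
python3 - <<'E'
from plant import *
import cv2,numpy as np
s=get_state();print(s['clock'],s['tcp_pos'],s['orientation'],s['grip_width'])
for n in("top","side"):
    im,d=camera(n);cv2.imwrite(f"pics/{n}0.png",im);np.save(f"{n}0.npy",d);c=get_calibration(n);print(n,c)
print(get_calibration("wrist"))
E
```

```text
0.0 [ 0.1502281  -0.60596551  0.23033563] [[ 9.70673760e-01  2.40400546e-01 -1.67223035e-04]
 [ 2.40400355e-01 -9.70671513e-01  2.11720309e-03]
 [ 3.46658143e-04 -2.09531396e-03 -9.99997745e-01]] 1.0012740656754548
top {'fx': 436.5465123308132, 'fy': 436.5465123308132, 'cx': 254.8372761356689, 'cy': 187.96450642251514, 'dist': array([-0.05357049,  0.        ,  0.        ,  0.        ,  0.        ]), 'pose': array([[ 0.01166534, -0.99471216,  0.10203742,  0.41604717],
       [-0.99930426, -0.01521232, -0.03405275,  0.01766306],
       [ 0.03542491, -0.10156919, -0.99419755,  1.12744116],
       [ 0.        ,  0.        ,  0.        ,  1.        ]])}
side {'fx': 378.44245314423245, 'fy': 378.44245314423245, 'cx': 254.4169529525261, 'cy': 193.14279648685223, 'dist': array([0.02261049, 0.        , 0.        , 0.        , 0.        ]), 'pose': array([[-0.9959366 , -0.06912599,  0.05772252,  0.48564722],
       [-0.0895025 ,  0.68872455, -0.71947745,  0.63163131],
       [ 0.00997967, -0.72172023, -0.69211294,  0.68965781],
       [ 0.        ,  0.        ,  0.        ,  1.        ]])}
{'fx': 269.94832777269056, 'fy': 269.94832777269056, 'cx': 256.32387463082597, 'cy': 194.99381266596856, 'dist': array([-0.02679694,  0.        ,  0.        ,  0.        ,  0.        ]), 'mount': array([[ 8.32593947e-04, -9.44955444e-01, -3.27197976e-01,
         8.53554944e-02],
       [ 9.99999645e-01,  7.45645346e-04,  3.91176085e-04,
        -7.00036271e-05],
       [-1.25670323e-04, -3.27198185e-01,  9.44955730e-01,
        -1.42519303e-01],
       [ 0.00000000e+00,  0.00000000e+00,  0.00000000e+00,
         1.00000000e+00]])}
```

View pics/top0.png

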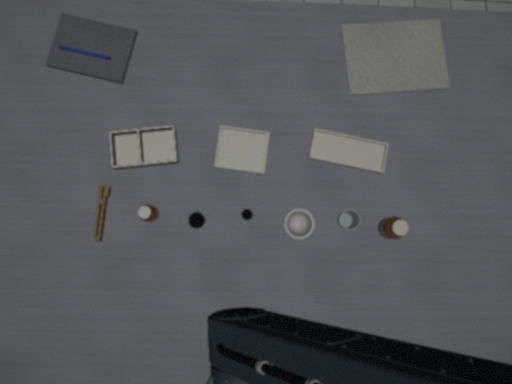

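View pics/side0.png

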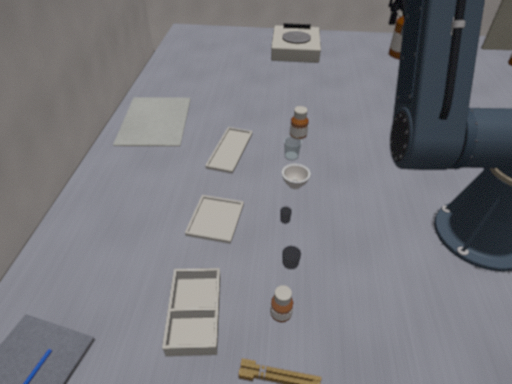

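Top view: holder (102,213), small bottle (148,212), large stopper (197,220), small stopper (247,214), mortar (299,223), beaker (348,219), large bottle (396,228). The crate is at (143,147) with its larger bay on the right, the square tray at (242,149), the long tray at (348,150). The side view agrees.

```bash
cat > h.py <<'E'
import cv2,numpy as np
from plant import *
def cast(c,P,px,z):
    px=np.asarray(px,float).reshape(-1,1,2)
    K=np.array([[c['fx'],0,c['cx']],[0,c['fy'],c['cy']],[0,0,1]])
    u=cv2.undistortPoints(px,K,c['dist']).reshape(-1,2)
    r=np.c_[u,np.ones(len(u))]@P[:3,:3].T
    return P[:3,3]+r*((z-P[2,3])/r[:,2])[:,None]
def rect(p):
    (x,y),(w,h),a=cv2.minAreaRect(np.float32(p[:,:2]*1000))
    return np.round([x,y,w,h,a],1)
def comps(m,amin):
    cs,_=cv2.findContours(m,cv2.RETR_EXTERNAL,cv2.CHAIN_APPROX_NONE)
    return [k for k in cs if cv2.contourArea(k)>=amin]
E
python3 - <<'E'
from h import *
im=cv2.imread("pics/top0.png");c=get_calibration("top");P=c['pose']
g=im.max(2);hsv=cv2.cvtColor(im,cv2.COLOR_BGR2HSV)
roi=np.zeros_like(g);roi[110:260,60:430]=255
print("bg",im[180,200],"tray",im[149,242],"wood",im[213,102],"stp",im[220,197],"cap",im[227,400],"amber",im[228,390])
masks={"white":(im.min(2)>115),"dark":(g<50),"col":(hsv[...,1]>90)&(g>50)}
for n,m in masks.items():
    m=(m*255).astype(np.uint8)&roi
    for k in comps(m,30):
        x,y,w,h=cv2.boundingRect(k)
        p=k[:,0,:]
        print(n,(x,y,w,h),cv2.contourArea(k),*[(z,rect(cast(c,P,p,z))) for z in ((.012,.035,.09,.074) if n=="white" else (.036,.018,.02))])
E
```

```text
bg [98 93 92] tray [137 144 144] wood [52 72 86] stp [16 17 17] cap [130 138 141] amber [42 46 55]
white (393, 221, 15, 14) 149.5 (0.012, array([ 4.333e+02, -3.986e+02,  3.360e+01,  3.740e+01,  4.000e-01])) (0.035, array([ 4.329e+02, -3.900e+02,  3.290e+01,  3.670e+01,  4.000e-01])) (0.09, array([ 4.321e+02, -3.695e+02,  3.130e+01,  3.480e+01,  4.000e-01])) (0.074, array([ 4.323e+02, -3.755e+02,  3.180e+01,  3.540e+01,  4.000e-01]))
white (284, 209, 31, 30) 680.0 (0.012, array([ 440.9, -134.8,   74.1,   77.3,    0.6])) (0.035, array([ 440.4, -131.7,   72.6,   75.7,    0.6])) (0.09, array([ 439.2, -124.2,   68.9,   71.9,    0.6])) (0.074, array([ 439.6, -126.4,   70. ,   73. ,    0.6]))
white (138, 207, 12, 11) 94.5 (0.012, array([464.8, 261.9,  25.4,  28.1,   0.9])) (0.035, array([463.8, 256.9,  24.9,  27.6,   0.9])) (0.09, array([461.4, 244.8,  23.6,  26.2,   0.9])) (0.074, array([462.1, 248.3,  24. ,  26.6,   0.9]))
white (115, 130, 61, 37) 1554.5 (0.012, array([629.7, 266.4,  79.6, 156.9,   7. ])) (0.035, array([625.3, 261.2,  78. , 153.7,   7. ])) (0.09, array([614.8, 249. ,  74.
[... 1043 characters left out ...]
32.4, -365.4,   48.6,   35.4,    2.2])) (0.018, array([ 432.7, -371.7,   49.4,   36. ,    2.2])) (0.02, array([ 432.7, -371. ,   49.3,   35.9,    2.2]))
col (145, 206, 11, 15) 44.0 (0.036, array([458.7, 236.9,  20.2,  37.5,  72.3])) (0.018, array([459.4, 240.5,  20.5,  38.1,  72.3])) (0.02, array([459.4, 240.1,  20.5,  38.1,  72.3]))
col (95, 205, 10, 35) 168.5 (0.036, array([437.2, 365.3,  15.2,  85.4,  84.3])) (0.018, array([437.5, 371.1,  15.4,  86.8,  84.3])) (0.02, array([437.5, 370.4,  15.4,  86.6,  84.3]))
col (99, 187, 11, 12) 80.5 (0.036, array([511. , 359. ,  26.2,  25.8,  81.4])) (0.018, array([512.6, 364.7,  26.6,  26.3,  81.4])) (0.02, array([512.4, 364. ,  26.5,  26.2,  81.4]))
```

```bash
python3 -m handwheel '[[[3.3,-1.61,0],0,1],[[3.3,-1.61,0],0,1],[[3.3,-1.61,0],0,1],[[3.3,-1.61,0],0,1],[[3.3,-1.61,0],0,1],[[3.3,-1.61,0],0,1],[[3.3,-1.61,0],0,1],[[3.3,-1.61,0],0,1],[[3.3,-1.61,0],0,1],[[3.3,-1.61,0],0,1],[[0,0,0],6.9,1],[[0,0,0],0,1]]' 60
cat >> h.py <<'E'
def wrist(name):
    s=get_state();im,d=camera("wrist");cv2.imwrite(f"pics/{name}.png",im)
    T=np.eye(4);T[:3,:3]=s['orientation'];T[:3,3]=s['tcp_pos'];c=get_calibration("wrist")
    return im,d,c,T@c['mount'],s
def go(s,x,y,z=None,yaw=None):
    R=np.array(s['orientation']);p=np.array(s['tcp_pos']);y0=np.degrees(np.arctan2(R[1,0],R[0,0]))
    d=np.array([x/1e3,y/1e3,p[2] if z is None else z/1e3])-p
    print("t",round(s['clock'],2),"tcp",np.round(p*1e3,1),"yaw",round(y0,1),"shift cm",np.round(R.T@d*100,2),"turn",None if yaw is None else round(y0-yaw,1))
E
python3 - <<'E'
from h import *
im,d,c,P,s=wrist("w1");go(s,432,-370,33)
E
```

```text
clock: 1.1
tcp_pos: [0.4332, -0.369, 0.2309]
orientation: [[0.992, 0.124, -0.001], [0.124, -0.992, 0.001], [-0.001, -0.001, -1.0]]
ft_force: [-1.1, -0.2, 0.1]
grip_width: 0.998
grip_force: 0.0
t 1.1 tcp [ 433.2 -369.   230.9] yaw 7.1 shift cm [-0.12  0.1  19.79] turn None
```

View pics/w1.png

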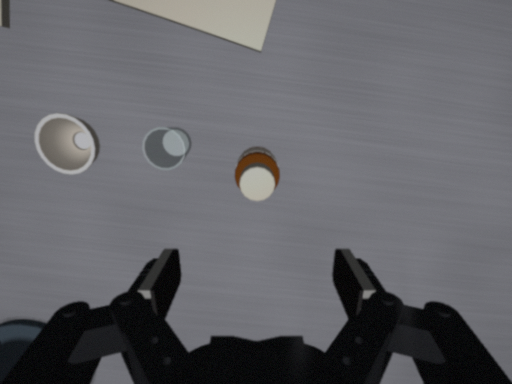

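The wrist view shows the large bottle's cap at (257,183), between the fingers, with the beaker at (165,147).

```bash
cat >> h.py <<'E'
def blobs(im,m,amin,c,P,z):
    m=(m*255).astype(np.uint8)
    for k in comps(m,amin):
        (u,v),r=cv2.minEnclosingCircle(k);p=cast(c,P,k[:,0,:],z)
        print("px",round(u),round(v),round(r,1),"rect mm",rect(p))
E
python3 - <<'E'
from h import *
im=cv2.imread("pics/w1.png");s=get_state();c=get_calibration("wrist")
T=np.eye(4);T[:3,:3]=s['orientation'];T[:3,3]=s['tcp_pos'];P=T@c['mount']
m=im.min(2)>125; m[:120]=0;m[240:]=0;m[:,:200]=0
blobs(im,m,100,c,P,.09)
E
```

```text
px 257 184 17.6 rect mm [ 431.8 -370.8   39.    37.3    6.2]
```

```bash
python3 -m handwheel '[[[-0.16,0.16,3.5],0,1],[[0,0,3.5],0,1],[[0,0,3.5],0,1],[[0,0,3],0,1],[[0,0,2.5],0,1],[[0,0,2],0,1],[[0,0,1.2],0,1],[[0,0,0.6],0,1],[[0,0,0],0,0.6],[[0,0,0],0,0.5],[[0,0,0],0,0.4],[[0,0,0],0,0.3]]' 50
python3 -m handwheel '[[[0,0,0],0,0.3],[[0,0,0],0,0.3],[[0,0,0],0,0.3],[[0,0,0],0,0.3],[[0,0,0],0,0.3],[[0,0,0],0,0.3]]'
python3 - <<'E'
from h import *
im,_=camera("side");cv2.imwrite("pics/s1.png",cv2.resize(im[60:200,220:420],None,fx=4,fy=4))
E
```

```text
clock: 2.15
tcp_pos: [0.431, -0.3735, 0.035]
orientation: [[0.992, 0.122, 0.002], [0.122, -0.992, -0.002], [0.001, 0.002, -1.0]]
ft_force: [-0.0, 0.7, 2.6]
grip_width: 0.635
grip_force: 53.0
clock: 2.65
tcp_pos: [0.431, -0.3735, 0.035]
orientation: [[0.992, 0.123, 0.001], [0.123, -0.992, -0.002], [0.001, 0.002, -1.0]]
ft_force: [-1.7, 1.3, 5.9]
grip_width: 0.63
grip_force: 53.4
```

View pics/s1.png

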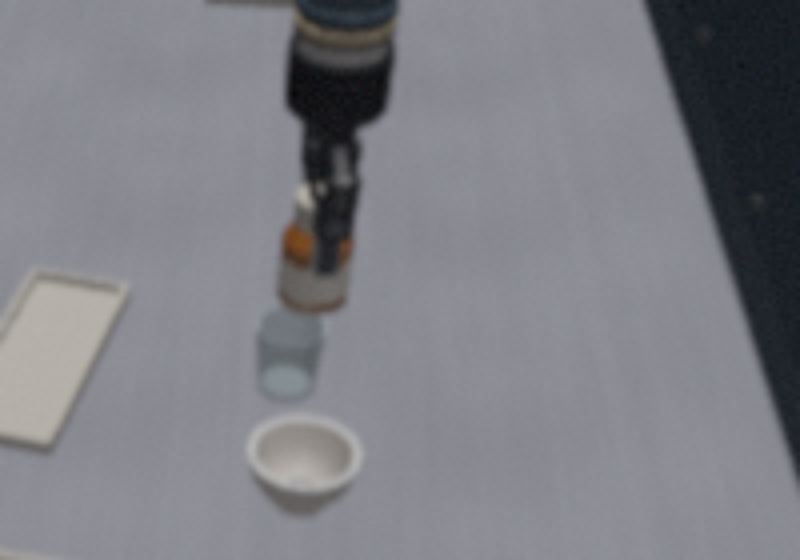

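```bash
python3 -m handwheel '[[[0,0,-0.5],0,0.3],[[0,0,-1.5],0,0.3],[[0,0,-3],0,0.3],[[0,0,-3],0,0.3],[[0,0,-3],0,0.3],[[0,0,-1],0,0.3],[[0.3,-1.4,0],0,0.3],[[0.69,-2.8,0],0,0.3],[[0.69,-2.8,0],0,0.3],[[0.69,-2.8,0],0,0.3],[[0.69,-2.8,0],0,0.3],[[0.69,-2.8,0],0,0.3]]'
python3 -m handwheel '[[[0.69,-2.8,0],0,0.3],[[0.69,-2.8,0],0,0.3],[[0.69,-2.8,0],0,0.3],[[0.69,-2.8,0],0,0.3],[[0.69,-2.8,0],0,0.3],[[0.69,-2.8,0],0,0.3],[[0.69,-2.8,0],0,0.3],[[0.69,-2.8,0],0,0.3],[[0.69,-2.8,0],0,0.3],[[0.69,-2.8,0],0,0.3],[[0.69,-2.8,0],0,0.3],[[0.69,-2.8,0],0,0.3]]'
python3 -m handwheel '[[[0.69,-2.8,0],0,0.3],[[0.5,-2,0],0,0.3],[[0.2,-1,0],0,0.3],[[0,0,0],0,0.3],[[0,0,0],0,0.3],[[0,0,0],0,0.3]]'
python3 - <<'E'
from h import *
im,d,c,P,s=wrist("w2");go(s,630,226)
np.savez("w2.npz",P=P)
print(im[20:200:20,256].tolist())
E
```

```text
clock: 3.7
tcp_pos: [0.4473, -0.212, 0.1514]
orientation: [[0.993, 0.122, -0.003], [0.122, -0.993, 0.003], [-0.003, -0.004, -1.0]]
ft_force: [-0.5, 0.2, -2.4]
grip_width: 0.632
grip_force: 53.2
clock: 4.7
tcp_pos: [0.4875, 0.1303, 0.1514]
orientation: [[0.992, 0.122, -0.005], [0.122, -0.992, 0.0], [-0.005, -0.001, -1.0]]
ft_force: [0.6, -0.6, -1.2]
grip_width: 0.631
grip_force: 53.2
clock: 5.2
tcp_pos: [0.4958, 0.1865, 0.1526]
orientation: [[0.993, 0.122, -0.002], [0.122, -0.993, -0.001], [-0.002, 0.0, -1.0]]
ft_force: [-0.1, 0.6, -1.7]
grip_width: 0.633
grip_force: 53.2
t 5.2 tcp [495.8 186.5 152.6] yaw 7.0 shift cm [13.8  -2.29 -0.03] turn None
[[175, 188, 190], [178, 191, 192], [182, 194, 193], [185, 195, 194], [138, 131, 130], [139, 132, 131], [137, 131, 130], [140, 133, 132], [136, 130, 130]]
```

View pics/w2.png

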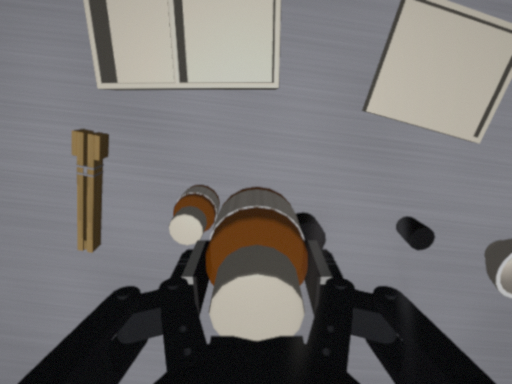

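The crate's near edge runs from (98,86) to (279,86). The divider is near column 178, and the larger bay is straight ahead of the bottle.

Run:
```python
from h import *
im=cv2.imread("pics/w2.png");P=np.load("w2.npz")['P'];c=get_calibration("wrist")
m=((im.min(2)>155)*255).astype(np.uint8);m[150:]=0
for k in comps(m,500):
    a=cv2.approxPolyDP(k,3,True)[:,0,:];print(a.tolist())
    for z in(.0,.012,.035): print(z,np.round(cast(c,P,a,z)[:,:2]*1e3).tolist())
s=get_state()
```

```text
[[407, 0], [367, 110], [478, 142], [511, 72], [480, 136], [476, 139], [472, 133], [508, 58], [504, 54], [507, 56], [511, 51], [500, 50], [504, 46], [492, 32], [495, 30], [486, 32], [486, 27], [484, 30], [477, 23]]
0.0 [[689.0, 67.0], [587.0, 81.0], [570.0, -51.0], [643.0, -59.0], [577.0, -51.0], [573.0, -47.0], [579.0, -40.0], [655.0, -50.0], [658.0, -45.0], [657.0, -48.0], [662.0, -51.0], [661.0, -39.0], [665.0, -42.0], [675.0, -25.0], [678.0, -27.0], [674.0, -19.0], [679.0, -17.0], [676.0, -16.0], [681.0, -7.0]]
0.012 [[685.0, 73.0], [586.0, 85.0], [571.0, -41.0], [641.0, -48.0], [577.0, -41.0], [573.0, -37.0], [579.0, -31.0], [652.0, -40.0], [655.0, -35.0], [654.0, -38.0], [659.0, -41.0], [658.0, -29.0], [662.0, -32.0], [672.0, -16.0], [674.0, -18.0], [671.0, -10.0], [675.0, -8.0], [672.0, -7.0], [677.0, 2.0]]
0.035 [[676.0, 83.0], [586.0, 95.0], [571.0, -21.0], [636.0, -28.0], [577.0, -21.0], [574.0, -18.0], [579.0, -12.0], [647.0, -21.0], [649.0, -16.0], [648.0, -19.0], [652.0, -21.0], [652.0, -11.0], [655.0, -13.0], [664.0, 2.0], [666.0, -0.0], [663.0, 7.0], [667.0, 8.0], [665.
[... 278 characters left out ...]
599.0, 200.0], [603.0, 185.0], [672.0, 194.0], [662.0, 276.0], [591.0, 267.0], [589.0, 271.0], [590.0, 278.0], [661.0, 287.0], [655.0, 347.0], [581.0, 340.0], [581.0, 359.0]]
0.012 [[649.0, 362.0], [576.0, 354.0], [598.0, 178.0], [669.0, 187.0], [600.0, 183.0], [598.0, 200.0], [602.0, 185.0], [668.0, 195.0], [659.0, 273.0], [591.0, 264.0], [588.0, 268.0], [589.0, 275.0], [658.0, 284.0], [652.0, 341.0], [581.0, 335.0], [581.0, 352.0]]
0.035 [[644.0, 348.0], [576.0, 341.0], [597.0, 179.0], [662.0, 188.0], [598.0, 184.0], [597.0, 199.0], [600.0, 186.0], [661.0, 195.0], [653.0, 267.0], [590.0, 259.0], [588.0, 262.0], [589.0, 269.0], [652.0, 277.0], [646.0, 329.0], [581.0, 323.0], [581.0, 340.0]]
```

```bash
python3 -m handwheel '[[[1.5,-0.3,0],0,0.3],[[3,-0.5,0],0,0.3],[[3,-0.6,0],0,0.3],[[3,-0.6,0],0,0.3],[[2.5,-0.4,0],0,0.3],[[1.45,-0.2,0],0,0.3],[[0,0,0],0,0.3],[[0,0,1.5],0,0.3],[[0,0,2.5],0,0.3],[[0,0,2],0,0.3],[[0,0,1],0,0.3],[[0,0,0],0,0.3]]'
python3 - <<'E'
from h import *
im,d,c,P,s=wrist("w3");go(s,636,230.5,40)
E
```

```text
clock: 6.25
tcp_pos: [0.634, 0.2292, 0.0802]
orientation: [[0.993, 0.121, -0.008], [0.121, -0.993, -0.002], [-0.008, 0.001, -1.0]]
ft_force: [0.2, 0.5, -0.9]
grip_width: 0.632
grip_force: 53.2
t 6.25 tcp [634.  229.2  80.2] yaw 6.9 shift cm [ 0.25 -0.11  4.02] turn None
```

View pics/w3.png

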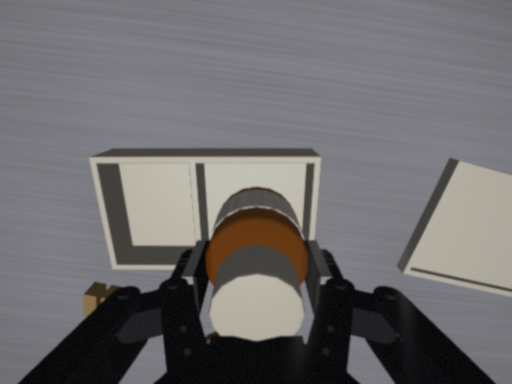

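The whole crate is in view. The outer far rim corners are at about (92,157) and (321,156), and the near-left one is at (112,269).

Run:
```python
from h import *
s=get_state();c=get_calibration("wrist");T=np.eye(4);T[:3,:3]=s['orientation'];T[:3,3]=s['tcp_pos'];P=T@c['mount']
print(np.round(cast(c,P,[[92,157],[321,156],[112,269],[191,161],[203,161]],.035)[:,:2]*1e3,1))
```

```text
[[669.2 352.3]
 [689.5 190.3]
 [575.6 343.2]
 [674.7 281.5]
 [675.7 273. ]]
```

```bash
python3 -m handwheel '[[[0.3,-0.11,0],0,0.3],[[0,0,1],0,0.3],[[0,0,1.2],0,0.3],[[0,0,0.8],0,0.3],[[0,0,0.5],0,0.3],[[0,0,0.3],0,0.3],[[0,0,0.2],0,0.3],[[0,0,0],0,0.3],[[0,0,0],0,0.3]]'
```

```text
clock: 7.05
tcp_pos: [0.6401, 0.2325, 0.0434]
orientation: [[0.993, 0.122, 0.0], [0.122, -0.993, 0.0], [0.0, -0.0, -1.0]]
ft_force: [0.2, 1.2, -0.6]
grip_width: 0.632
grip_force: 53.2
```

```bash
python3 -m handwheel '[[[-0.35,0.15,0],0,0.3],[[0,0,0.2],0,0.3],[[0,0,0.2],0,0.3],[[0,0,0],0,0.3],[[0,0,0],0,0.3]]'
```

```text
clock: 7.47
tcp_pos: [0.6365, 0.2305, 0.0392]
orientation: [[0.993, 0.122, -0.0], [0.122, -0.993, -0.0], [-0.0, 0.0, -1.0]]
ft_force: [0.1, 0.2, -1.4]
grip_width: 0.634
grip_force: 53.2
```

```bash
python3 -m handwheel '[[[0,0,0.1],0,0.3],[[0,0,0.1],0,0.3],[[0,0,0],0,0.3],[[0,0,0],0,0.3]]'
```

```text
clock: 7.8
tcp_pos: [0.6368, 0.2305, 0.039]
orientation: [[0.993, 0.122, 0.001], [0.122, -0.993, -0.0], [0.001, 0.0, -1.0]]
ft_force: [-2.8, -1.3, 5.9]
grip_width: 0.634
grip_force: 54.0
```

```bash
python3 -m handwheel '[[[0,0,0],0,0.7],[[0,0,0],0,0.76],[[0,0,0],0,0.85],[[0,0,0],0,0.85],[[0,0,-1],0,0.85],[[0,0,-2.5],0,0.85],[[0,0,-3.5],0,0.85],[[0,0,-3.5],0,0.85],[[0,0,-3],0,0.85],[[0,0,-2.5],0,1],[[0,0,0],0,1],[[0,0,0],0,1]]'
python3 - <<'E'
from h import *
im,d,c,P,s=wrist("w4");go(s,462,248)
np.savez("w4.npz",P=P)
E
```

```text
clock: 8.8
tcp_pos: [0.6379, 0.2307, 0.2003]
orientation: [[0.992, 0.122, 0.005], [0.122, -0.993, 0.001], [0.005, -0.0, -1.0]]
ft_force: [0.5, 0.1, -0.4]
grip_width: 0.996
grip_force: 0.0
t 8.8 tcp [637.9 230.7 200.3] yaw 7.0 shift cm [-17.24  -3.86  -0.09] turn None
```

View pics/w4.png

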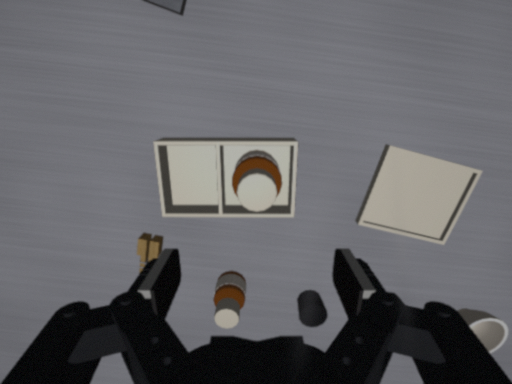

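The large bottle stands in the larger bay (cap at (257,190)). The small bottle's cap is at (227,318), the large stopper at (312,308), the square tray's rim corners at about (389,147), (480,171), (444,242), (360,224).

Run:
```python
from h import *
im=cv2.imread("pics/w4.png");P=np.load("w4.npz")['P'];c=get_calibration("wrist")
m=im.min(2)>135
a=m.copy();a[:300]=0;a[:,:205]=0;a[:,260:]=0;blobs(im,a,50,c,P,.074)
a=m.copy();a[:140]=0;a[260:]=0;a[:,:340]=0;blobs(im,a,500,c,P,.012)
a=m.copy();a[:170]=0;a[212:]=0;a[:,:235]=0;a[:,278:]=0;blobs(im,a,500,c,P,.094)
```

```text
px 226 319 11.4 rect mm [463.2 247.7  27.1  28.    7.2]
px 420 198 66.5 rect mm [631.8  14.9 129.3 109.8  82.9]
px 256 196 22.4 rect mm [640.2 231.5  36.8  41.4   7.1]
```

```bash
python3 -m handwheel '[[[-1.6,-0.4,0],0,1],[[-3,-0.7,0],0,1],[[-3.5,-0.8,0],0,1],[[-3.5,-0.8,0],0,1],[[-3.5,-0.76,0],0,1],[[-2,-0.4,0],0,1],[[0,0,0],-6.95,1],[[0,0,0],-6.95,1],[[0,0,0],-6.95,1],[[0,0,0],-6.95,1],[[0,0,0],-6.95,1],[[0,0,0],-6.95,1]]'
python3 -m handwheel '[[[0,0,0],-6.95,1],[[0,0,0],-6.95,1],[[0,0,0],-6.95,1],[[0,0,0],-6.95,1],[[0,0,0],-6.95,1],[[0,0,0],-6.95,1],[[0,0,0],-6.95,1],[[0,0,0],0,1],[[0,0,0],0,1]]'
python3 - <<'E'
from h import *
im,d,c,P,s=wrist("w5");go(s,463,248,28,97.4)
m=im.min(2)>135
blobs(im,m,80,c,P,.074)
E
```

```text
clock: 9.85
tcp_pos: [0.4608, 0.2475, 0.1956]
orientation: [[0.655, 0.755, -0.004], [0.755, -0.655, -0.001], [-0.004, -0.002, -1.0]]
ft_force: [-0.3, 0.8, -0.2]
grip_width: 1.0
grip_force: 0.0
clock: 10.6
tcp_pos: [0.4612, 0.2476, 0.1961]
orientation: [[-0.125, 0.992, -0.003], [0.992, 0.125, -0.001], [-0.0, -0.003, -1.0]]
ft_force: [0.2, -0.3, -0.4]
grip_width: 0.999
grip_force: 0.0
t 10.6 tcp [461.2 247.6 196.1] yaw 97.2 shift cm [ 0.02  0.24 16.81] turn -0.2
px 326 320 29.7 rect mm [574.4  84.6  91.5  38.2  83.1]
px 429 231 19.7 rect mm [655.4 223.   40.5  40.6  61.5]
px 258 189 14.7 rect mm [463.  247.6  29.9  29.2   7.3]
px 405 176 83.6 rect mm [608.5 274.4  81.3 143.1   7. ]
```

```bash
python3 -m handwheel '[[[0,0.2,3],0,1],[[0,0,3.5],0,1],[[0,0,3.5],0,1],[[0,0,3],0,1],[[0,0,2],0,1],[[0,0,1.3],0,1],[[0,0,0.7],0,1],[[0,0,0],0,0.7],[[0,0,0],0,0.4],[[0,0,0],0,0.2],[[0,0,0],0,0.2],[[0,0,0],0,0.2]]' 50
python3 -m handwheel '[[[0,0,0],0,0.2],[[0,0,0],0,0.2],[[0,0,0],0,0.2],[[0,0,0],0,0.2]]'
```

```text
clock: 11.65
tcp_pos: [0.4646, 0.2483, 0.0289]
orientation: [[-0.128, 0.992, 0.002], [0.992, 0.128, 0.0], [0.0, 0.002, -1.0]]
ft_force: [-1.4, -1.0, 4.8]
grip_width: 0.48
grip_force: 50.3
clock: 11.98
tcp_pos: [0.4646, 0.2484, 0.0289]
orientation: [[-0.128, 0.992, 0.002], [0.992, 0.128, 0.001], [0.0, 0.002, -1.0]]
ft_force: [-1.2, 0.1, 6.9]
grip_width: 0.48
grip_force: 50.5
```

```bash
python3 -m handwheel '[[[0,0,-0.5],0,0.2],[[0,0,-2],0,0.2],[[0,0,-3],0,0.2],[[0,0,-3],0,0.2],[[0,0,-1.5],0,0.2],[[0.4,1.7,0],0,0.2],[[0.7,3,0],0,0.2],[[0.8,3.5,0],0,0.2],[[0.8,3.5,0],0,0.2],[[0.8,3.2,0],0,0.2],[[0.5,2,0],0,0.2],[[0,0,0],0,0.2]]'
python3 -m handwheel '[[[0,0,0],0,0.2],[[0,0,1],0,0.2],[[0,0,2],0,0.2],[[0,0,1],0,0.2],[[0,0,0],0,0.2],[[0,0,0],0,0.2],[[0,0,0],0,0.2]]'
python3 - <<'E'
from h import *
im,d,c,P,s=wrist("w6");go(s,627.3,309.7,33)
np.savez("w6.npz",P=P)
E
```

```text
clock: 12.98
tcp_pos: [0.6318, 0.3109, 0.1282]
orientation: [[-0.128, 0.992, 0.008], [0.992, 0.128, 0.002], [0.001, 0.008, -1.0]]
ft_force: [1.2, -0.3, -0.4]
grip_width: 0.479
grip_force: 50.9
clock: 13.57
tcp_pos: [0.6266, 0.3095, 0.0877]
orientation: [[-0.128, 0.992, 0.0], [0.992, 0.128, 0.0], [0.0, 0.0, -1.0]]
ft_force: [-0.3, 0.0, -0.3]
grip_width: 0.479
grip_force: 50.9
t 13.57 tcp [626.6 309.5  87.7] yaw 97.4 shift cm [0.01 0.07 5.47] turn None
```

View pics/w6.png

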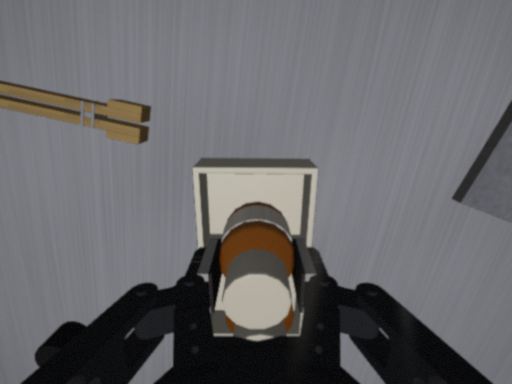

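The small bottle is centred over the smaller bay, whose rim spans columns 195 to 317. I'm lowering it.

```bash
python3 -m handwheel '[[[0,0.05,1],0,0.2],[[0,0,1.5],0,0.2],[[0,0,1.2],0,0.2],[[0,0,0.7],0,0.2],[[0,0,0.4],0,0.2],[[0,0,0.3],0,0.2],[[0,0,0.2],0,0.2],[[0,0,0.1],0,0.2],[[0,0,0.1],0,0.2],[[0,0,0],0,0.2],[[0,0,0],0,0.2]]'
```

```text
clock: 14.53
tcp_pos: [0.6276, 0.3097, 0.033]
orientation: [[-0.128, 0.992, 0.001], [0.992, 0.128, 0.0], [0.0, 0.001, -1.0]]
ft_force: [-0.1, 0.4, 0.5]
grip_width: 0.478
grip_force: 51.1
```

```bash
python3 -m handwheel '[[[0,0,0.1],0,0.2],[[0,0,0],0,0.5],[[0,0,0],0,0.53],[[0,0,0],0,0.56],[[0,0,0],0,0.57],[[0,0,-0.5],0,0.57],[[0,0,-2],0,0.6],[[0,0,-3],0,0.7],[[0,0,-4],0,0.8],[[0,0,-4],0,1],[[0,0,-3],0,1],[[0,0,0],0,1]]'
python3 - <<'E'
from h import *
im,d,c,P,s=wrist("w7");go(s,446.5,125.5,60,97.4)
m=im.min(2)>135;a=m.copy();a[210:]=0;blobs(im,a,80,c,P,.078)
hsv=cv2.cvtColor(im,cv2.COLOR_BGR2HSV)
a=((hsv[...,1]>100)&(im.max(2)>50));a[200:]=0;a[:,230:]=0
k=np.vstack(comps((a*255).astype(np.uint8),60))
print(rect(cast(c,P,k[:,0,:],.02)))
E
```

```text
clock: 15.53
tcp_pos: [0.6317, 0.3111, 0.2055]
orientation: [[-0.128, 0.992, 0.015], [0.992, 0.128, 0.005], [0.003, 0.016, -1.0]]
ft_force: [0.8, -0.1, 1.2]
grip_width: 0.999
grip_force: 0.0
t 15.53 tcp [631.7 311.1 205.5] yaw 97.4 shift cm [-16.07 -20.98  14.17] turn -0.0
px 248 176 49.8 rect mm [625.1 319.8  81.3  67.8   7.1]
[463.7 371.9  27.6 141.   85. ]
```

View pics/w7.png

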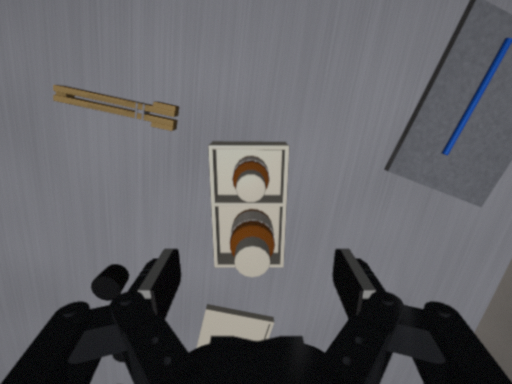

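Both bottles stand in their bays, with the small cap at (251,187) and the large at (252,261). The next job is the large stopper.

```bash
python3 -m handwheel '[[[-0.8,-1.05,0],0,1],[[-2,-2.6,0],0,1],[[-2.4,-3.1,0],0,1],[[-2.4,-3.1,0],0,1],[[-2.4,-3.1,0],0,1],[[-2.4,-3.1,0],0,1],[[-2.4,-3.1,0],0,1],[[-1.27,-1.83,0],0,1],[[0,0,0],7.1,1],[[0,0,2],7.1,1],[[0,0,2],0.4,1],[[0,0,0],0,1]]' 40
python3 -m handwheel '[[[0,0,2],0,1],[[0,0,0],0,1],[[0,0,0],0,1]]'
python3 - <<'E'
from h import *
im,d,c,P,s=wrist("w8");go(s,446.5,125.5,6,82.8)
m=im.max(2)<45;m[270:]=0;blobs(im,m,80,c,P,.036)
for z in (.018,): blobs(im,m,80,c,P,z)
E
```

```text
clock: 16.58
tcp_pos: [0.4363, 0.1229, 0.1532]
orientation: [[0.127, 0.992, -0.009], [0.992, -0.127, -0.0], [-0.001, -0.009, -1.0]]
ft_force: [0.0, 0.6, -0.9]
grip_width: 1.002
grip_force: 0.0
clock: 16.83
tcp_pos: [0.4386, 0.1233, 0.1358]
orientation: [[0.125, 0.992, -0.003], [0.992, -0.125, -0.0], [-0.001, -0.003, -1.0]]
ft_force: [-0.0, 0.4, 0.4]
grip_width: 0.998
grip_force: 0.0
t 16.83 tcp [438.6 123.3 135.8] yaw 82.8 shift cm [ 0.32  0.8  12.98] turn -0.0
px 343 260 12.5 rect mm [520.7  42.3  22.9  20.1  82.6]
px 170 260 12.5 rect mm [340.3  64.6  23.3  19.7  82.2]
px 264 189 22.2 rect mm [447.3 129.1  42.6  38.   82.9]
px 343 260 12.5 rect mm [525.9  30.   24.6  21.6  82.6]
px 170 260 12.5 rect mm [332.1  53.9  25.   21.2  82.2]
px 264 189 22.2 rect mm [447.  123.2  45.7  40.9  82.9]
```

View pics/w8.png

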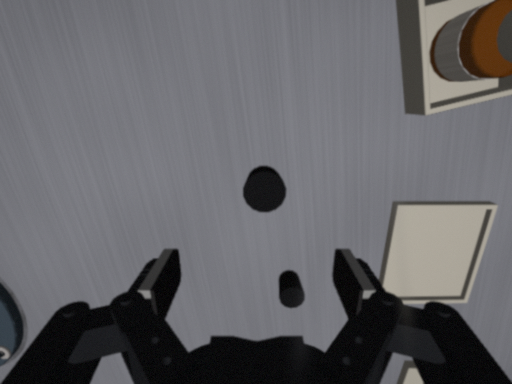

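The large stopper is centred at (264,189), the small one at (291,290), and the square tray is at right.

```bash
python3 -m handwheel '[[[0.42,0.8,1],0,1],[[0,0,2.5],0,1],[[0,0,3],0,1],[[0,0,3],0,1],[[0,0,2],0,1],[[0,0,1.2],0,1],[[0,0,0],0,0.6],[[0,0,0],0,0.3],[[0,0,0],0,0.2],[[0,0,0],0,0.2],[[0,0,0],0,0.2],[[0,0,0],0,0.2]]' 40
python3 -m handwheel '[[[0,0,0],0,0.2],[[0,0,0],0,0.2],[[0,0,0],0,0.2],[[0,0,-1],0,0.2],[[0,0,-2],0,0.2],[[0,0,-2],0,0.2],[[0,0,-2],0,0.2],[[0,0,0],0,0.2],[[0,0,0],0,0.2]]'
python3 - <<'E'
from h import *
s=get_state();T=np.array([632,14.8])
x=np.array([.992,-.125]);y=np.array([.125,.992])
g=T-27*y;print(g);go(s,*g);g=T+30*y;print(g)
E
```

```text
clock: 17.88
tcp_pos: [0.449, 0.1266, 0.0109]
orientation: [[0.126, 0.992, 0.003], [0.992, -0.126, 0.0], [0.0, 0.003, -1.0]]
ft_force: [0.3, 0.1, 6.4]
grip_width: 0.467
grip_force: 40.2
clock: 18.63
tcp_pos: [0.4491, 0.1265, 0.081]
orientation: [[0.126, 0.992, 0.004], [0.992, -0.126, 0.0], [0.001, 0.004, -1.0]]
ft_force: [0.4, 0.2, -0.1]
grip_width: 0.467
grip_force: 40.5
[628.625 -11.984]
t 18.63 tcp [449.1 126.5  81. ] yaw 82.8 shift cm [-11.48  19.55   0.07] turn None
[635.75  44.56]
```

```bash
python3 -m handwheel '[[[-0.6,1.05,0],0,0.2],[[-1.8,3,0],0,0.2],[[-2,3.5,0],0,0.2],[[-2,3.5,0],0,0.2],[[-2,3.5,0],0,0.2],[[-2,3.3,0],0,0.2],[[-1.08,1.7,0],0,0.2],[[0,0,0],0,0.2],[[0,0,1.5],0,0.2],[[0,0,2],0,0.2],[[0,0,1],0,0.2],[[0,0,0],0,0.2]]'
python3 -m handwheel '[[[0,0,0],0,0.2],[[0,0,0],0,0.2]]'
python3 - <<'E'
from h import *
go(get_state(),628.6,-12,16,82.8)
E
```

```text
clock: 19.63
tcp_pos: [0.6244, -0.0116, 0.0307]
orientation: [[0.126, 0.992, -0.008], [0.992, -0.126, 0.002], [0.001, -0.008, -1.0]]
ft_force: [-0.7, -0.5, -0.4]
grip_width: 0.465
grip_force: 40.5
clock: 19.8
tcp_pos: [0.6277, -0.012, 0.0345]
orientation: [[0.126, 0.992, 0.0], [0.992, -0.126, -0.0], [-0.0, 0.0, -1.0]]
ft_force: [0.5, -0.5, -0.4]
grip_width: 0.467
grip_force: 40.5
t 19.8 tcp [627.7 -12.   34.5] yaw 82.8 shift cm [0.01 0.08 1.85] turn -0.0
```

```bash
python3 -m handwheel '[[[0,0.05,0.8],0,0.2],[[0,0,0.5],0,0.2],[[0,0,0.3],0,0.2],[[0,0,0.2],0,0.2],[[0,0,0.1],0,0.2],[[0,0,0],0,0.2],[[0,0,0],0,0.5],[[0,0,0],0,0.6],[[0,0,0],0,0.65],[[0,0,0],0,0.7],[[0,0,-1.5],0,0.75],[[0,0,-3.5],0,0.8]]'
python3 -m handwheel '[[[0,0,-4],0,1],[[0,0,-3],0,1],[[0,0,0],0,1],[[0,0,0],0,1]]'
python3 - <<'E'
from h import *
im,d,c,P,s=wrist("w9");go(s,462.5,0,60,82.8)
m=im.max(2)<45;m[270:]=0;blobs(im,m,80,c,P,.041)
E
```

```text
clock: 20.8
tcp_pos: [0.6244, -0.0116, 0.0612]
orientation: [[0.126, 0.992, -0.01], [0.992, -0.126, 0.002], [0.001, -0.011, -1.0]]
ft_force: [0.6, -0.5, 0.0]
grip_width: 0.799
grip_force: 0.0
clock: 21.13
tcp_pos: [0.6297, -0.0124, 0.1377]
orientation: [[0.126, 0.992, 0.005], [0.992, -0.126, -0.001], [-0.0, 0.005, -1.0]]
ft_force: [0.1, 0.0, -0.1]
grip_width: 1.001
grip_force: 0.0
t 21.13 tcp [629.7 -12.4 137.7] yaw 82.8 shift cm [ -0.87 -16.78   7.68] turn -0.0
px 343 260 12.6 rect mm [712.  -91.4  23.8  20.   82.3]
px 170 260 12.5 rect mm [533.9 -68.4  23.9  19.3  82.2]
px 92 198 21.5 rect mm [475.5   6.9  44.7  25.3  28.7]
px 254 194 22.5 rect mm [628.8  -9.4  42.6  36.9  82.7]
```

```bash
python3 -m handwheel '[[[-0.1,-1.7,0],0,1],[[-0.2,-3.2,0],0,1],[[-0.2,-3.7,0],0,1],[[-0.2,-3.7,0],0,1],[[-0.1,-3,0],0,1],[[-0.07,-1.5,0],0,1],[[0,0,0],0,1],[[0,0,0],0,1],[[0,0,0],0,1]]'
python3 - <<'E'
from h import *
im,d,c,P,s=wrist("w10");go(s,462.5,0,10,82.8)
m=im.max(2)<45;m[270:]=0;blobs(im,m,80,c,P,.036)
E
```

```text
clock: 21.93
tcp_pos: [0.4619, 0.0, 0.1348]
orientation: [[0.126, 0.992, 0.001], [0.992, -0.126, -0.0], [-0.0, 0.001, -1.0]]
ft_force: [0.6, 0.1, -0.7]
grip_width: 0.999
grip_force: 0.0
t 21.93 tcp [461.9   0.  134.8] yaw 82.7 shift cm [1.000e-02 5.000e-02 1.248e+01] turn -0.1
px 343 260 12.5 rect mm [544.1 -80.7  22.9  19.9  82.9]
px 170 260 12.5 rect mm [364.6 -57.9  23.1  19.5  82.2]
px 256 191 16.5 rect mm [463.2   4.8  31.7  24.7  82.8]
px 426 184 28.0 rect mm [624.7  -8.6  39.9  56.9  46. ]
```

```bash
python3 -m handwheel '[[[0.12,0.1,1],0,1],[[0,0,2.5],0,1],[[0,0,3],0,1],[[0,0,3],0,1],[[0,0,2],0,1],[[0,0,1.0],0,1],[[0,0,0],0,0.6],[[0,0,0],0,0.3],[[0,0,0],0,0.1],[[0,0,0],0,0.1],[[0,0,0],0,0.1],[[0,0,0],0,0.1]]' 40
python3 -m handwheel '[[[0,0,0],0,0.1],[[0,0,0],0,0.1],[[0,0,0],0,0.1],[[0,0,-1],0,0.1],[[0,0,-2],0,0.1],[[0,0,-2],0,0.1],[[0,0,-2],0,0.1],[[0,0,0],0,0.1],[[0,0,0],0,0.1]]'
python3 - <<'E'
from h import *
go(get_state(),635.7,44.5)
E
```

```text
clock: 22.98
tcp_pos: [0.4623, 0.0013, 0.0116]
orientation: [[0.126, 0.992, 0.003], [0.992, -0.126, -0.001], [-0.0, 0.003, -1.0]]
ft_force: [0.1, 1.1, 6.0]
grip_width: 0.313
grip_force: 39.1
clock: 23.73
tcp_pos: [0.4622, 0.0013, 0.0818]
orientation: [[0.126, 0.992, 0.003], [0.992, -0.126, -0.001], [-0.0, 0.003, -1.0]]
ft_force: [0.5, -0.4, 0.1]
grip_width: 0.313
grip_force: 39.5
t 23.73 tcp [462.2   1.3  81.8] yaw 82.8 shift cm [ 6.47 16.66  0.05] turn None
```

```bash
python3 -m handwheel '[[[0.5,1.2,0],0,0.1],[[1.2,3,0],0,0.1],[[1.3,3.5,0],0,0.1],[[1.3,3.5,0],0,0.1],[[1.3,3.2,0],0,0.1],[[0.87,2.26,0],0,0.1],[[0,0,0],0,0.1],[[0,0,1.5],0,0.1],[[0,0,2],0,0.1],[[0,0,1],0,0.1],[[0,0,0],0,0.1],[[0,0,0],0,0.1]]'
python3 -m handwheel '[[[0,0,0.8],0,0.1],[[0,0,0.5],0,0.1],[[0,0,0.3],0,0.1],[[0,0,0.2],0,0.1],[[0,0,0.2],0,0.1],[[0,0,0],0,0.1],[[0,0,0],0,0.1]]'
```

```text
clock: 24.73
tcp_pos: [0.6335, 0.0446, 0.0341]
orientation: [[0.126, 0.992, -0.003], [0.992, -0.126, 0.0], [-0.0, -0.003, -1.0]]
ft_force: [0.1, -0.4, 0.8]
grip_width: 0.309
grip_force: 39.5
clock: 25.32
tcp_pos: [0.6349, 0.0447, 0.0166]
orientation: [[0.126, 0.992, 0.0], [0.992, -0.126, -0.0], [-0.0, 0.0, -1.0]]
ft_force: [-0.8, 0.6, 6.3]
grip_width: 0.314
grip_force: 40.1
```

```bash
python3 -m handwheel '[[[0,0,0],0,0.4],[[0,0,0],0,0.5],[[0,0,0],0,0.6],[[0,0,0],0,0.6],[[0,0,-1.5],0,0.6],[[0,0,-3.5],0,0.7],[[0,0,-4],0,1],[[0,0,-4],0,1],[[0,0,-4],0,1],[[0,0,-2],0,1],[[0,0,0],0,1],[[0,0,0],0,1]]'
python3 -m handwheel '[[[1.5,-1.1,0],0,1],[[3.0,-2.1,0],0,1],[[3.2,-2.25,0],0,1],[[3.2,-2.25,0],0,1],[[3.2,-2.25,0],0,1],[[3.2,-2.25,0],0,1],[[3.2,-2.25,0],0,1],[[3.2,-2.25,0],0,1],[[3.2,-2.25,0],0,1],[[3.2,-2.2,0],0,1],[[0,0,0],6.75,1],[[0,0,0],6.75,1]]'
python3 -m handwheel '[[[0,0,0],6.75,1],[[0,0,0],6.75,1],[[0,0,0],6.75,1],[[0,0,0],6.75,1],[[0,0,0],6.75,1],[[0,0,0],6.75,1],[[0,0,0],6.75,1],[[0,0,0],6.75,1],[[0,0,0],6.75,1],[[0,0,0],6.75,1],[[0,0,0],6.75,1],[[0,0,0],0,1]]'
python3 - <<'E'
from h import *
im,d,c,P,s=wrist("w11");go(s,463,371,60,-5)
hsv=cv2.cvtColor(im,cv2.COLOR_BGR2HSV)
a=((hsv[...,1]>100)&(im.max(2)>50)&(im.max(2)<200));a[330:]=0;a[:,:170]=0;a[:,340:]=0
for k in comps((a*255).astype(np.uint8),40):
    print(cv2.boundingRect(k),rect(cast(c,P,k[:,0,:],.02)))
E
```

```text
clock: 26.32
tcp_pos: [0.6356, 0.0446, 0.2068]
orientation: [[0.126, 0.992, 0.003], [0.992, -0.126, -0.0], [0.0, 0.003, -1.0]]
ft_force: [-0.4, 0.2, -1.1]
grip_width: 1.0
grip_force: 0.0
clock: 27.32
tcp_pos: [0.4586, 0.372, 0.2025]
orientation: [[0.354, 0.935, -0.006], [0.935, -0.355, -0.002], [-0.004, -0.004, -1.0]]
ft_force: [-0.4, -1.1, -0.2]
grip_width: 0.997
grip_force: 0.0
clock: 28.32
tcp_pos: [0.4606, 0.3695, 0.2027]
orientation: [[0.996, -0.089, -0.005], [-0.089, -0.996, -0.002], [-0.005, 0.003, -1.0]]
ft_force: [-0.2, -0.5, 0.2]
grip_width: 0.998
grip_force: 0.0
t 28.32 tcp [460.6 369.5 202.7] yaw -5.1 shift cm [ 0.3  -0.21 14.26] turn -0.1
(248, 155, 13, 69) [438.6 373.9  14.8  90.8  85.2]
(257, 116, 9, 28) [513.  359.1   9.5  31.1  85. ]
(243, 116, 10, 28) [514.4 375.1   9.7  31.5  86.8]
(281, 0, 45, 32) [624.8 307.7  45.5  26.8  77.4]
```

View pics/w11.png

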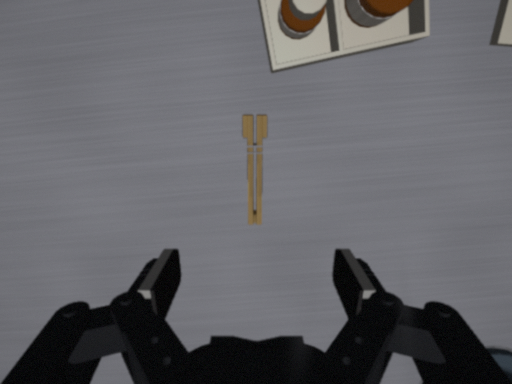

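The holder lies along the tool's x, columns 242 to 268, rows 114 to 224, straight between the fingers.

```bash
python3 -m handwheel '[[[0.07,-0.2,2],0,1],[[0,0,3.5],0,1],[[0,0,4],0,0.8],[[0,0,4],0,0.6],[[0,0,3],0,0.6],[[0,0,1.8],0,0.6],[[0,0,0.8],0,0.6],[[0,0,0.4],0,0.4],[[0,0,0],0,0.2],[[0,0,0],0,0],[[0,0,0],0,0],[[0,0,0],0,0]]' 50
python3 -m handwheel '[[[0,0,0],0,0],[[0,0,0],0,0],[[0,0,0],0,0],[[0,0,0],0,0],[[0,0,0],0,0],[[0,0,0],0,0]]'
```

```text
clock: 29.37
tcp_pos: [0.4648, 0.3724, 0.0118]
orientation: [[0.996, -0.087, 0.003], [-0.087, -0.996, 0.001], [0.002, -0.002, -1.0]]
ft_force: [0.3, 0.4, -1.0]
grip_width: 0.194
grip_force: 51.7
clock: 29.87
tcp_pos: [0.4643, 0.3721, 0.0111]
orientation: [[0.996, -0.087, 0.001], [-0.087, -0.996, 0.001], [0.001, -0.001, -1.0]]
ft_force: [-0.7, -0.4, 5.8]
grip_width: 0.189
grip_force: 52.4
```

```bash
python3 -m handwheel '[[[0,0,0],0,0.3],[[0,0,0],0,0.35],[[0,0,0.4],0,0.35],[[0,0,0.2],0,0.35],[[0,0,0],0,0],[[0,0,0],0,0],[[0,0,0],0,0],[[0,0,0],0,0],[[0,0,0],0,0],[[0,0,0],0,0]]' 50
python3 -m handwheel '[[[0,0,-1],0,0],[[0,0,-2],0,0],[[0,0,-3.5],0,0],[[0,0,-4],0,0],[[0,0,-3.5],0,0],[[0,0,-2],0,0],[[0,0,0],0,0],[[0,0,0],0,0]]'
python3 - <<'E'
from h import *
im,d,c,P,s=wrist("w12");go(s,635,-265.6,60,79.5)
hsv=cv2.cvtColor(im,cv2.COLOR_BGR2HSV)
a=((hsv[...,1]>100)&(im.max(2)>50)&(im.max(2)<220));a[:,:200]=0;a[:,320:]=0;a[:60]=0
for k in comps((a*255).astype(np.uint8),40):
    print(cv2.boundingRect(k),rect(cast(c,P,k[:,0,:],s['tcp_pos'][2]+.014)))
E
```

```text
clock: 30.7
tcp_pos: [0.4639, 0.3718, 0.0043]
orientation: [[0.996, -0.087, -0.0], [-0.087, -0.996, -0.0], [-0.0, 0.0, -1.0]]
ft_force: [0.5, -0.4, -0.7]
grip_width: 0.195
grip_force: 51.0
clock: 31.37
tcp_pos: [0.4645, 0.3723, 0.1665]
orientation: [[0.996, -0.087, 0.004], [-0.087, -0.996, 0.002], [0.003, -0.002, -1.0]]
ft_force: [-0.0, -0.5, -1.6]
grip_width: 0.196
grip_force: 51.1
t 31.37 tcp [464.5 372.3 166.5] yaw -5.0 shift cm [22.49 62.09 10.59] turn -84.5
(239, 231, 36, 110) [447.4 374.   18.9  75.6  84.9]
(262, 217, 11, 8) [490.6 364.7   5.3   4.   85.1]
(240, 217, 12, 8) [491.6 375.8   5.8   4.   85.1]
(260, 138, 27, 73) [514.4 359.9  12.1  36.7  83.6]
(227, 138, 26, 73) [515.9 376.4  12.   36.6  85.7]
```

View pics/w12.png

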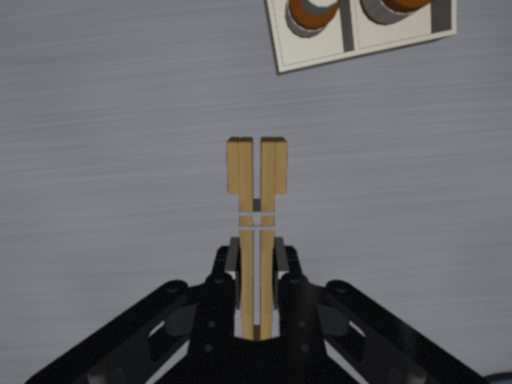

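The holder hangs level in the grip, rows 138 to 340, with the jaws ahead. I'm carrying it to the long tray.

```bash
python3 -m handwheel '[[[0.5,1.5,0],0,0],[[1,2.6,0],0,0],[[1.1,3,0],0,0],[[1.1,3,0],0,0],[[1.1,3,0],0,0],[[1.1,3,0],0,0],[[1.1,3,0],0,0],[[1.1,3,0],0,0],[[1.1,3,0],0,0],[[1.1,3,0],0,0],[[1.1,3,0],0,0],[[1.1,3,0],0,0]]'
python3 -m handwheel '[[[1.1,3,0],0,0],[[1.1,3,0],0,0],[[1.1,3,0],0,0],[[1.1,3,0],0,0],[[1.1,3,0],0,0],[[1.1,3,0],0,0],[[1.1,3,0],0,0],[[1.1,3,0],0,0],[[1.19,3,0],0,0],[[0.5,1,0],0,0],[[0,0,0],-6.5,0],[[0,0,0],-6.5,0]]'
python3 -m handwheel '[[[0,0,0],-6.5,0],[[0,0,0],-6.5,0],[[0,0,0],-6.5,0],[[0,0,0],-6.5,0],[[0,0,0],-6.5,0],[[0,0,0],-6.5,0],[[0,0,0],-6.5,0],[[0,0,0],-6.5,0],[[0,0,0],-6.5,0],[[0,0,0],-6.5,0],[[0,0,0],-6.5,0],[[0,0,0],0,0]]'
python3 -m handwheel '[[[0,0,0],0,0],[[0,0,0],0,0]]'
python3 - <<'E'
from h import *
im,d,c,P,s=wrist("w13");go(s,635,-265.6,9.5,79.5)
E
```

```text
clock: 32.42
tcp_pos: [0.5574, 0.0199, 0.1622]
orientation: [[0.996, -0.087, -0.005], [-0.087, -0.996, 0.001], [-0.005, -0.0, -1.0]]
ft_force: [-0.4, -0.2, -0.1]
grip_width: 0.196
grip_force: 51.1
clock: 33.42
tcp_pos: [0.6376, -0.2673, 0.1615]
orientation: [[0.99, 0.143, -0.004], [0.143, -0.99, 0.003], [-0.004, -0.003, -1.0]]
ft_force: [-0.5, 0.2, -0.7]
grip_width: 0.196
grip_force: 51.1
clock: 34.42
tcp_pos: [0.6377, -0.2656, 0.162]
orientation: [[0.18, 0.984, -0.004], [0.984, -0.18, 0.003], [0.002, -0.004, -1.0]]
ft_force: [-0.5, -0.1, -0.1]
grip_width: 0.196
grip_force: 51.1
clock: 34.58
tcp_pos: [0.6383, -0.2662, 0.1631]
orientation: [[0.184, 0.983, -0.002], [0.983, -0.184, 0.001], [0.001, -0.002, -1.0]]
ft_force: [-0.2, 0.3, -0.6]
grip_width: 0.196
grip_force: 51.1
t 34.58 tcp [ 638.3 -266.2  163.1] yaw 79.4 shift cm [-0.02 -0.3  15.36] turn -0.1
```

View pics/w13.png

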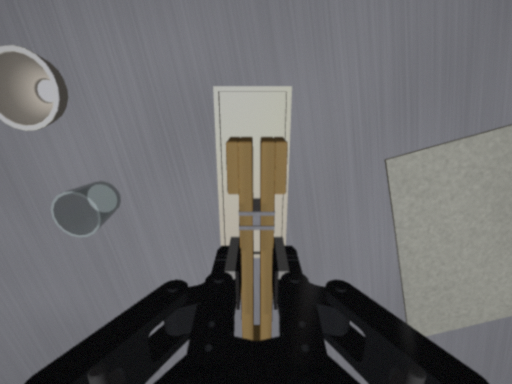

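The holder is centred over the long tray (columns 214 to 292) and aligned with it.

```bash
python3 -m handwheel '[[[0,-0.2,2],0,0],[[0,0,3.5],0,0],[[0,0,3.5],0,0],[[0,0,2.5],0,0],[[0,0,1.5],0,0],[[0,0,0],0,0],[[0,0,0],0,0],[[0,0,1],0,0],[[0,0,0.6],0,0],[[0,0,0.3],0,0],[[0,0,0],0,0],[[0,0,0],0,0]]'
python3 - <<'E'
from h import *
go(get_state(),635,-265.6,9.3)
E
```

```text
clock: 35.63
tcp_pos: [0.6371, -0.2665, 0.0157]
orientation: [[0.182, 0.983, 0.0], [0.983, -0.182, -0.0], [-0.0, 0.0, -1.0]]
ft_force: [-0.1, 0.3, -0.3]
grip_width: 0.199
grip_force: 51.1
t 35.63 tcp [ 637.1 -266.5   15.7] yaw 79.5 shift cm [ 0.05 -0.22  0.64] turn None
```

```bash
python3 -m handwheel '[[[0,-0.1,0.3],0,0],[[0,0,0.2],0,0],[[0,0,0.1],0,0],[[0,0,0.1],0,0],[[0,0,0],0,0],[[0,0,0],0,0]]'
python3 -m handwheel '[[[0,0,0],0,0.25],[[0,0,0],0,0.3],[[0,0,0],0,0.4],[[0,0,0],0,0.4],[[0,0,-1],0,0.4],[[0,0,-2.5],0,0.5],[[0,0,-4],0,0.7],[[0,0,-4],0,1],[[0,0,-4],0,1],[[0,0,-4],0,1],[[0,0,0],0,1],[[0,0,0],0,1]]'
python3 - <<'E'
from h import *
im,d,c,P,s=wrist("w14")
hsv=cv2.cvtColor(im,cv2.COLOR_BGR2HSV)
a=((hsv[...,1]>100)&(im.max(2)>50));a[:,:200]=0;a[:,320:]=0;a[330:]=0
ks=comps((a*255).astype(np.uint8),40);print(rect(cast(c,P,np.vstack(ks)[:,0,:],.025)))
t,_=camera("top");sd,_=camera("side")
cv2.imwrite("pics/end.png",cv2.vconcat([cv2.resize(t[100:250,80:420],(680,300)),cv2.resize(sd[100:370,120:330],None,fx=1.1,fy=1.1) if 0 else cv2.resize(cv2.hconcat([sd[120:360,140:320],im[:240,140:372]]),(680,290))]))
E
```

```text
clock: 36.13
tcp_pos: [0.6359, -0.2662, 0.0086]
orientation: [[0.182, 0.983, -0.0], [0.983, -0.182, 0.0], [-0.0, -0.0, -1.0]]
ft_force: [-0.9, 0.3, 2.2]
grip_width: 0.195
grip_force: 51.3
clock: 37.13
tcp_pos: [0.6379, -0.2674, 0.2083]
orientation: [[0.182, 0.983, 0.008], [0.983, -0.182, -0.005], [-0.003, 0.008, -1.0]]
ft_force: [0.5, 1.0, -0.7]
grip_width: 0.996
grip_force: 0.0
[ 635.4 -267.1  135.7   25.8   78.6]
```

View pics/end.png

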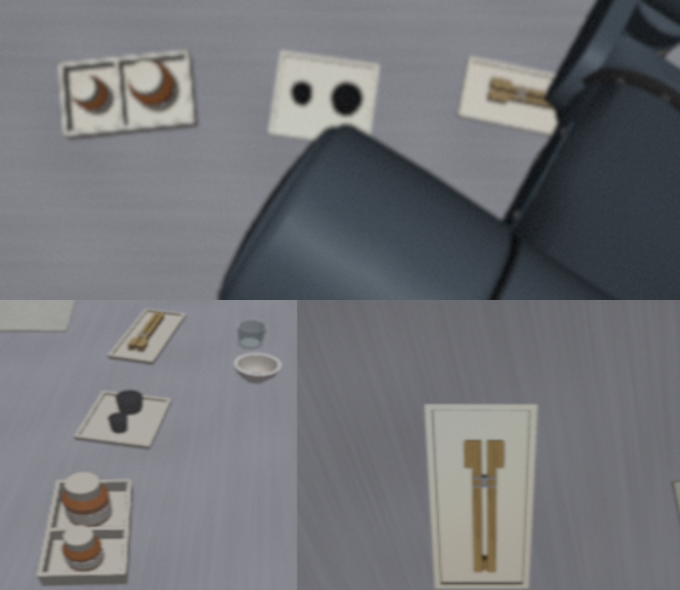

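The final views show both bottles upright in their bays, both stoppers standing in the square tray (at (302,93) and (347,98) in the mosaic), and the holder flat in the middle of the long tray. The beaker and mortar show no displacement.

```bash
python3 -c "
from plant import *
print(hand_in())"
```

```text
the job is handed in; nothing more can be done
None
```

I cleared the row and handed the job in at about 37 s of the 128 s allowed; the hand-in gave no verdict, but the last pictures showed all five things in place and the beaker and mortar apparently untouched.

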